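Latch a belt pack into its charging tray

TASK

Lay the belt pack with the pink tag face up in the open charging tray, aerial end towards the tray's back wall, setting it down rather than dropping it. Then swing the tray's gate shut and push it, firmly but never with more than 20 N, until its sprung brass tongue rides over the strike bar and snaps in, so that the gate stays latched when you let go. Leave the other things on the case where they are.

Things in the scene. Friction and masses are not known exactly. Their poses are not given: they have to be found in the camera images.
- pack: Black wireless belt pack with a pink tag and pale wire clip on its face, 0.13 to 0.22 kg, lying face up, alone, right of the tray. Its box spans x -79 to +25, y -30 to +30, z 0 to 20 mm (28 over the clip) from the origin on its underside; a thin aerial goes on to x +80. z up when face up. Grasp across the 60 mm width at pack_mid.
- pack_mid (a point): middle of the pack's box, x -27 mm and 10 mm above its underside; x axis towards the aerial
- pack_aerial (a point): tip of the pack's aerial, x +79 mm
- dock: Open-topped charging tray, black floor plate and grey walls, fixed. Origin under its middle on the case top; x from the gate to the back wall, y to the hinge side, z up. Floor 6 mm up; clear inside x -80 to +110, y -70 to +70 mm; walls 6 mm thick, tops 46 mm up.
- gate_pin (a point): hinge pin of the gate on the case top: x -106, y +70 mm in the tray's frame. Beside the gate's free end at tray y -80 mm, stands the grey keeper, 46 mm high, with an upright steel strike bar 5 mm thick and a rubber stop inside the gate. It is screwed through slots and sits up to 10 mm nearer or farther along tray x: no reading tells.
- gate_face (a point): point to push: outer face of the gate (red strip), 115 mm from the pin, 60 mm up, above the keeper. The tongue meets the strike at 0.03 to 0.19 rad; riding over takes up to about 11 N here; then it goes slack for some mm until the rubber stop, where it climbs steeply (13 N there is plenty). Over 20 N counts as ramming.
- gate (a joint): gate angle (rad): 0 = square across the front, grows as it swings outward (tray -x). Starts 0.8 to 1.15; a weak spring (under 1 N) swings it open unless latched. Touch it slowly: a knock counts as force too. Aluminium plate 10 mm thick (5 mm either side of the pin's line), 136 mm from pin to free end, 12 to 75 mm up. Latched it rests between -0.075 and 0.085 according to the keeper.
- tongue (a joint): how far the brass tongue at the gate's free end, halfway up, is pushed into its case (m): 0 = fully out (10 mm showing); it must go in about 5 to 6 mm to pass the strike; sprung outward
- bottle: bystander: white pump bottle, 73 x 67 x 148 mm; origin under its middle
- spare_pack: bystander: another black belt pack without pink tag, lying near the robot, 160 x 60 x 21 mm; origin on its underside
- driver: bystander: red-handled screwdriver, 134 mm long; origin on its underside
- cell: bystander: dark blue battery cell, 50 x 15 mm; origin on its underside
- clip: bystander: small black microphone clip, 31 x 12 x 16 mm; origin on its underside
Not all that is in view belongs to the job. What is shaped like the pack but blue is not meant.

How it is judged:
By the outcome, as a careful person would: the job done as asked, in the order asked, and still so for the second after the job is handed in, with the robot touching nothing.
It also fails if it takes over 59 s, if anything falls off the work surface, if the arm or the gripper's body presses on something with over 40 N, if the wrist force passes 120 N, or if a joint passes its speed limit or range.

ROBOT

A 6-joint arm with a two-finger parallel gripper is mounted at the origin on a cart in front of the work surface, level with it; the furniture and walls round the work are solid. World frame = base frame: x ahead of the robot, y to its left, z up, the work surface at z = 0. Lengths are in m, angles in rad, forces in N, time in s.
With the tool pointing down it reaches from about 0.325 to 0.85 m from the base axis. Payload 15.5 kg.
Tool frame: the origin (TCP) lies at the very end of the fingers, on their centre line; the grasp point (between the pads) lies arm.grip_depth behind it (arm.grip_depth is the distance from the TCP to the grasp point, in m); z points along the fingers, y is the line along which they close (so a half turn about z gives the same grasp; the last joint's range is limited). The gripper opens to 91 mm and grips with 3 to 60 N. Pads are 32 mm wide; open, the fingers measure 118 mm over their backs; the gripper's body (76 mm by 178 mm) begins 60 mm behind the grasp point.
Start: joints at [-1.399, 0.494, 1.345, -0, 1.302, -0.096], TCP at [0.165, -0.603, 0.214] pointing down, gripper open.
Joint ranges: [-2.91, 2.91], [-0.82, 2.16], [0.22, 2.67], [-1.22, 4.37], [0.12, 2.79], [-3.08, 3.08]. Speed limits (rad/s): [1.89, 1.89, 2.57, 3.01, 3.01, 3.01].

INTERFACE

Orientations are given as a 3x3 rotation matrix whose columns are the frame's x, y, z axes.
In Python, from rig import arm gives the robot as it stands. The module is installed in compiled form; this text tells all that it offers.
- The arm moves only by the tool move_arm, never from a script. Its argument "rows" is a list of rows, each an object with "twist": the turn, a rotation vector about the tool's x, y, z in units of 6 degrees (1.0 is 6 degrees), a list of three; "xyz": the shift along the tool's x, y, z in units of 30 mm (1.0 is 30 mm), a list of three; "hand": the finger opening in mm, from 0 to 91.2. In form: [{"twist": [ax, ay, az], "xyz": [dx, dy, dz], "hand": hand}, ...]. A call has 1 to 20 rows; each row shifts and turns the commanded pose from where the row before left it, along the tool's axes as they then stand; what a row does not reach is not made up. A row lasts 1/10 s, in which the tool goes at most 50 mm and 8.59 degrees, less where a joint would pass 70% of its speed; a pose out of reach is approached as far as the arm can. A call is refused whole if a number of a shift passes 1 or a number of a turn 1, either way. A call with a gripper value outside its range is refused whole. The fingers move at their own pace and stop on an object; "force" is the grip in N (left out, the last holds). Time passes only in rows, so rows that do not move let the fingers close. It gives the time, the measured TCP pose, the force, the opening and the grip force at its end, in the units of the state.
- arm.get_obs(): the state, without advancing time (a new reading comes with each control period).
- arm.snapshot(name): name is "side" or "top" or "wrist"; returns a dict with "img" (400x640x3 uint8, red, green, blue), "K" (3x3 intrinsics, pixels), "position" and "attitude" of the camera in the world. Camera axes: x right, y up, looking along -z (the intrinsics and any distortion apply to the point x, -y, -z); pixel columns grow to the right and rows downward; lengths in m; the calibration is good to about 2 mm. A picture is of the moment at which its call begins. There is no depth.
- arm.sign_off(): hands the job in; it is judged then, once.
The state is a dict: "time": time; "joint_positions": joint angles; "joint_vel": joint speeds; "effort": joint torques, N m; "position": TCP position; "orientation": TCP orientation; "ft_force": force on the tool from outside, world axes, zero at the start; "moment": the same for the moment, N m; "opening": finger opening in m; "grip_force": force on a finger pad.
Only numpy, scipy, OpenCV 4.12 (cv2) and the standard library are available. Lean on these libraries where they do the work, as an engineer would, in place of code of your own. Each camera call takes 0.05 s, during which the arm holds its last target. There are 200 camera calls.

## Working session

There is one attempt and no reset: what is moved stays moved. The work goes in short steps, Python scripts to look and compute and a tool call to move; the robot and the scene stay as the last step left them, time stands still between calls to the robot, and variables do not carry over. Pictures are saved under pics/ and viewed, at most 10 in all, crops included, and the job is handed in when it is done.

Besides the shell and the picture viewer there is one more tool, called after ">>>" as a command line: name --argument value ..., lists and objects as JSON in quotes. move_arm: Moves the arm, as the interface text tells. Its arguments: {"type":"object","properties":{"rows":{"type":"array"},"force":{"type":"number"}},"required":["rows"]}

```bash
mkdir -p pics; cat > h.py <<'E'
import numpy as np, cv2
from rig import arm
def snap(n,f=None):
    s=arm.snapshot(n)
    if f: cv2.imwrite('pics/'+f,s['img'][:,:,::-1])
    return s
def ray(s,u,v):
    K=np.array(s['K']);d=np.linalg.inv(K)@[u,v,1];R=np.array(s['attitude'])
    return np.array(s['position']),R@(d*[1,-1,-1])
def plane(s,u,v,z):
    p,d=ray(s,u,v);return p+d*(z-p[2])/d[2]
def tri(s1,a,s2,b):
    p,d=ray(s1,*a);q,e=ray(s2,*b)
    t=np.linalg.lstsq(np.c_[d,-e],q-p,rcond=None)[0]
    A=p+d*t[0];B=q+e*t[1];return (A+B)/2,np.linalg.norm(A-B)
E
ls; python3 - <<'E'
from h import *
import pickle
D={}
for n in('top','side'):
    s=snap(n,n+'1.png');D[n]=s;print(n,s['position'],np.round(s['attitude'],3).tolist(),s['K'],[k for k in s])
pickle.dump(D,open('s1.pkl','wb'))
o=arm.get_obs();print(o['position'],np.round(o['orientation'],3).tolist(),o['opening'],arm.grip_depth,o['time'])
E
```

```text
h.py
pics
top [ 0.44606671 -0.04948075  0.9554481 ] [[-0.023, 0.992, -0.125], [-0.999, -0.027, -0.03], [-0.033, 0.124, 0.992]] [[419.32701732   0.         321.24149978]
 [  0.         419.32701732 199.49300955]
 [  0.           0.           1.        ]] ['img', 'K', 'position', 'attitude']
side [ 0.33920666 -0.73456187  0.65605579] [[0.954, 0.174, -0.242], [-0.298, 0.61, -0.735], [0.02, 0.773, 0.634]] [[401.93341265   0.         328.19970751]
 [  0.         401.93341265 195.10330681]
 [  0.           0.           1.        ]] ['img', 'K', 'position', 'attitude']
[ 0.16471634 -0.60254447  0.21341046] [[0.965, 0.264, -0.0], [0.264, -0.965, 0.001], [0.0, -0.001, -1.0]] 0.09125788917226293 0.0188 0.1
```

View pics/top1.png

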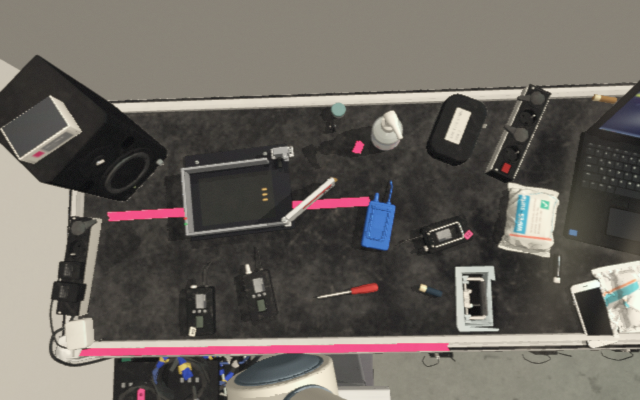

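View pics/side1.png

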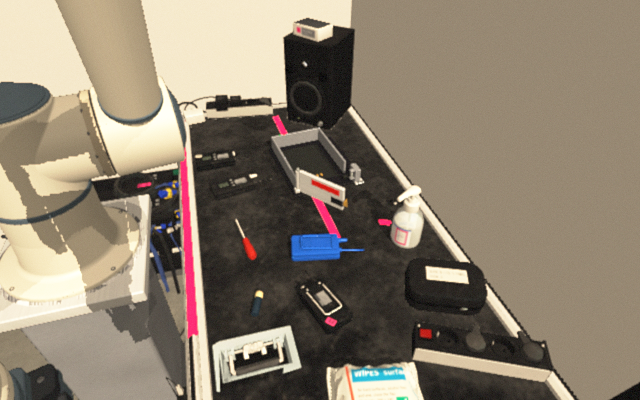

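The top view shows the tray at about (235,197) with its back wall to the left, the gate running from its hinge at (287,221) to its tip at (335,181), and the keeper at (282,153). Pack candidates are (445,236) black with a pink tag at (468,234), (378,225) blue, and (200,305) and (258,290) black without a tag. The one at (445,236) fits, with a pink tag, lying face up and alone, right of the tray. I'll confirm with a crop.

```bash
python3 - <<'E'
from h import *
import pickle
D=pickle.load(open('s1.pkl','rb'))
t=D['top']['img'][:,:,::-1];s=D['side']['img'][:,:,::-1]
f=lambda i,x,y,w,h,k:cv2.resize(i[y:y+h,x:x+w],None,fx=k,fy=k,interpolation=cv2.INTER_CUBIC)
a=f(t,395,205,90,60,4.4444);b=f(s,290,265,90,60,4.4444)
c=f(t,170,140,180,105,4.4444)[:333]
c=f(t,172,138,178,74,4.4944) if 0 else f(t,170,138,180,72,4.4444)
print(a.shape,b.shape,c.shape)
c=f(t,170,138,180,105,3.2);c=np.pad(c,((0,0),(0,800-c.shape[1]),(0,0)))
d=f(s,290,160,80,120,2.5)[:300]
hh=min(d.shape[0],c.shape[0]);c[:hh,590:790]=d[:hh]
ab=np.hstack([a,b]);ab=cv2.resize(ab,(800,267))
out=np.vstack([ab[:,:800],c[:333]]);cv2.imwrite('pics/c1.png',out[:600]);print(out.shape)
E
```

```text
(267, 400, 3) (267, 400, 3) (320, 800, 3)
(600, 800, 3)
```

View pics/c1.png

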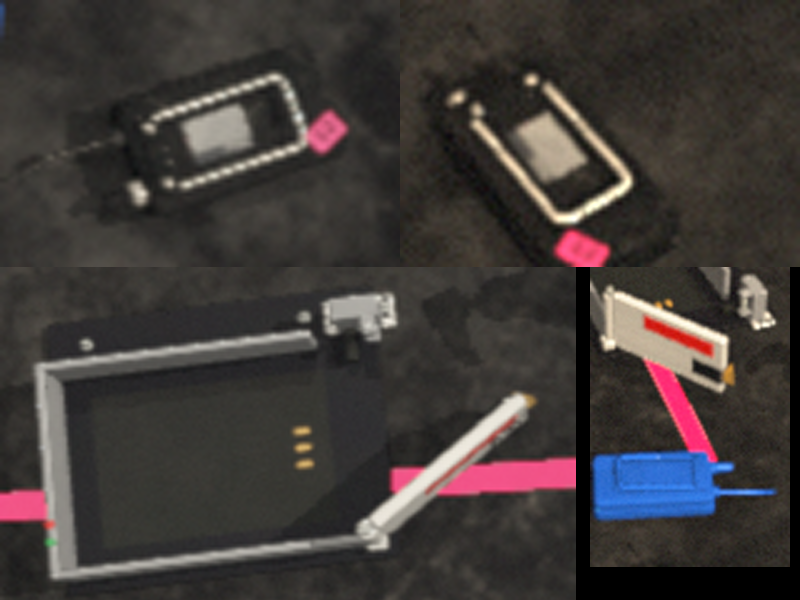

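The crop confirms it: a face-up black pack with a pale wire clip and a pink tag at the end away from the aerial, which points left. The hinge shows at crop (370,530) and the gate tip at crop (525,400). Next I'll measure.

```bash
python3 - <<'E'
from h import *
import pickle
D=pickle.load(open('s1.pkl','rb'));T=D['top'];S=D['side']
a=lambda x,y,z:plane(T,395+x/4.4444-.4,205+y/4.4444-.4,z)
for n,p,z in [('boxTL',(110,95),.02),('TR',(310,50),.02),('BR',(345,150),.02),('BL',(145,215),.02),('c1',(150,125),.028),('c2',(280,75),.028),('c3',(300,150),.028),('c4',(168,183),.028),('aer',(10,178),.01)]:
    print(n,np.round(a(*p,z)*1e3,1))
m=[a(*p,.028) for p in((150,125),(280,75),(300,150),(168,183))]
d=(m[0]+m[3]-m[1]-m[2])/2;print('axis',d,np.degrees(np.arctan2(d[1],d[0])),'clipmid',sum(m)/4)
c=lambda x,y,z:plane(T,170+x/3.2-.4,138+(y-267)/3.2-.4,z)
for n,p,z in [('backL outer',(37,367),.046),('backR outer',(55,577),.046),('leftwall front outer',(314,331),.046),('rightwall front outer',(352,549),.046),('pin',(370,528),.077),('tip',(525,398),.075)]:
    print(n,np.round(c(*p,z)*1e3,1))
# pink tag
for n,s,z in(('top',T,.02),('side',S,.02)):
    h=cv2.cvtColor(s['img'],cv2.COLOR_RGB2HSV);mk=cv2.inRange(h,(150,90,120),(179,255,255))
    _,_,st,ce=cv2.connectedComponentsWithStats(mk)
    for q,r in zip(st,ce):
        if 15<q[4]<400: print(n,r,q[4],plane(s,*r,z).round(4))
E
```

```text
boxTL [ 498.8 -237.3   20. ]
TR [ 518.7 -337.3   20. ]
BR [ 468.7 -351.2   20. ]
BL [ 439.1 -251.4   20. ]
c1 [ 483.1 -254.5   28. ]
c2 [ 506.1 -319.4   28. ]
c3 [ 469.1 -326.8   28. ]
c4 [ 454.5 -261.7   28. ]
aer [ 459.  -187.3   10. ]
axis [-0.01879033  0.06503193  0.        ] 106.11612902904581 clipmid [ 0.47818313 -0.2906079   0.028     ]
backL outer [638. 289.  46.]
backR outer [491.5 273.8  46. ]
leftwall front outer [657.7  94.8  46. ]
rightwall front outer [505.5  69.9  46. ]
pin [517.   53.8  77. ]
tip [601.1 -50.5  75. ]
top [357.90990991 147.01801802] 111 [ 0.682  -0.1077  0.02  ]
top [ 38.18421053 153.78947368] 38 [0.6893 0.6368 0.02  ]
top [295.56603774 203.18867925] 53 [0.557  0.0367 0.02  ]
top [467.69090909 234.38181818] 55 [ 0.4777 -0.3419  0.02  ]
top [140.57777778 393.83333333] 90 [0.1524 0.3779 0.02  ]
side [279.21192053 124.58278146] 151 [0.5382 0.3817 0.02  ]
side [143.76666667 184.38333333] 60 [0.1439 0.1731 0.02  ]
side [325.88235294 216.94652406] 374 [ 0.5532 -0.0725  0.02  ]
side [384.4    221.7375] 80 [ 0.6789 -0.1258  0.02  ]
side [401.625 230.   ] 16 [ 0.7056 -0.162   0.02  ]
side [330.45679012 321.2345679 ] 81 [ 0.4794 -0.3412  0.02  ]
```

>>> move_arm --rows '[{"twist": [0,0,0],"xyz": [0.8,-0.45,0.1],"hand": 90},{"twist": [0,0,0],"xyz": [0.8,-0.45,0.1],"hand": 90},{"twist": [0,0,0],"xyz": [0.8,-0.45,0.1],"hand": 90},{"twist": [0,0,0],"xyz": [0.8,-0.45,0.1],"hand": 90},{"twist": [0,0,0],"xyz": [0.8,-0.45,0.1],"hand": 90},{"twist": [0,0,0],"xyz": [0.8,-0.45,0.1],"hand": 90},{"twist": [0,0,0],"xyz": [0.8,-0.45,0.1],"hand": 90},{"twist": [0,0,0],"xyz": [0.8,-0.45,0.1],"hand": 90},{"twist": [0,0,0],"xyz": [0.8,-0.45,0.1],"hand": 90},{"twist": [0,0,0],"xyz": [0.8,-0.45,0.1],"hand": 90},{"twist": [0,0,0],"xyz": [0.8,-0.45,0.1],"hand": 90},{"twist": [0,0,0],"xyz": [0.8,-0.45,0.1],"hand": 90},{"twist": [0,0,0],"xyz": [0.8,-0.45,0.1],"hand": 90},{"twist": [0,0,0],"xyz": [0.8,-0.45,0.1],"hand": 90},{"twist": [0,0,0],"xyz": [0.8,-0.45,0.1],"hand": 90},{"twist": [0,0,0],"xyz": [0.8,-0.45,0.1],"hand": 90}]'

```text
time: 1.7
position: [0.4788, -0.2922, 0.1656]
orientation: [[0.965, 0.264, -0.0], [0.264, -0.965, 0.0], [-0.0, -0.0, -1.0]]
ft_force: [0.5, -0.7, -0.3]
opening: 0.0903
grip_force: 0.0
```

>>> move_arm --rows '[{"twist": [0,0,-1],"xyz": [0,0,0],"hand": 90},{"twist": [0,0,-1],"xyz": [0,0,0],"hand": 90},{"twist": [0,0,-1],"xyz": [0,0,0],"hand": 90},{"twist": [0,0,-1],"xyz": [0,0,0],"hand": 90},{"twist": [0,0,-1],"xyz": [0,0,0],"hand": 90},{"twist": [0,0,-1],"xyz": [0,0,0],"hand": 90},{"twist": [0,0,-1],"xyz": [0,0,0],"hand": 90},{"twist": [0,0,-1],"xyz": [0,0,0],"hand": 90},{"twist": [0,0,-1],"xyz": [0,0,0],"hand": 90},{"twist": [0,0,-1],"xyz": [0,0,0],"hand": 90},{"twist": [0,0,-1],"xyz": [0,0,0],"hand": 90},{"twist": [0,0,-1],"xyz": [0,0,0],"hand": 90},{"twist": [0,0,-1],"xyz": [0,0,0],"hand": 90},{"twist": [0,0,-1],"xyz": [0,0,0],"hand": 90},{"twist": [0,0,-1],"xyz": [0,0,0],"hand": 90},{"twist": [0,0,0],"xyz": [0,0,0],"hand": 90}]'

```text
time: 3.3
position: [0.4781, -0.2932, 0.1657]
orientation: [[-0.266, 0.964, -0.0], [0.964, 0.266, 0.0], [0.0, -0.0, -1.0]]
ft_force: [0.0, 0.4, -0.4]
opening: 0.09
grip_force: 0.0
```

```bash
python3 - <<'E'
from h import *
import pickle
s=snap('wrist','w1.png');pickle.dump(s,open('w1.pkl','wb'))
o=arm.get_obs();R=np.array(o['orientation']);print(o['position'],np.degrees(np.arctan2(R[1,0],R[0,0])),R[:,2],o['time'],o['ft_force'])
print(s['position'],np.round(s['attitude'],2))
E
```

```text
[ 0.47811105 -0.29316265  0.1656976 ] 105.16223051503664 [-3.93310557e-04  3.44594932e-04 -9.99999863e-01] 3.35 [-0.11152182  0.71983385  0.49590084]
[ 0.45726717 -0.21612258  0.3378761 ] [[ 0.96 -0.26 -0.07]
 [ 0.27  0.93  0.27]
 [-0.   -0.28  0.96]]
```

View pics/w1.png

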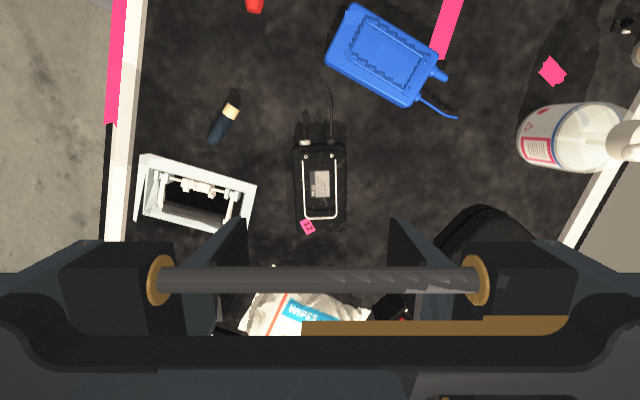

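The wrist view shows the pack between the open fingers: its box spans columns 295–346 and rows 142–230, the tag is at (308,227), and the aerial points up at (332,90).

```bash
python3 - <<'E'
from h import *
import pickle
s=pickle.load(open('w1.pkl','rb'))
for p,z in [((295,143),.02),((346,142),.02),((294,230),.02),((347,228),.02),((305,158),.028),((335,157),.028),((303,216),.028),((337,216),.028),((332,86),.01)]: print(p,(plane(s,*p,z)*1e3).round(1))
g=cv2.cvtColor(s['img'],cv2.COLOR_RGB2GRAY)
for r in(170,185,200): print(r,g[r,286:356].tolist())
E
```

```text
(295, 143) [ 441.3 -251.8   20. ]
(346, 142) [ 494.4 -236.1   20. ]
(294, 230) [ 465.  -350.8   20. ]
(347, 228) [ 524.8 -331.7   20. ]
(305, 158) [ 456.  -263.5   28. ]
(335, 157) [ 486.7 -253.9   28. ]
(303, 216) [ 470.5 -328.1   28. ]
(337, 216) [ 507.8 -317.8   28. ]
(332, 86) [ 464.1 -184.4   10. ]
170 [46, 43, 47, 46, 44, 45, 34, 33, 41, 44, 45, 45, 44, 50, 44, 37, 251, 246, 43, 49, 46, 50, 50, 47, 45, 48, 49, 52, 58, 62, 69, 90, 88, 85, 84, 88, 89, 87, 91, 119, 116, 111, 110, 58, 42, 42, 37, 41, 105, 253, 195, 47, 42, 43, 43, 40, 39, 43, 39, 31, 40, 54, 54, 53, 56, 54, 54, 55, 59, 60]
185 [60, 58, 59, 55, 54, 55, 51, 42, 32, 42, 51, 55, 50, 48, 45, 40, 112, 253, 172, 37, 50, 51, 46, 50, 92, 128, 162, 157, 153, 170, 200, 203, 203, 204, 201, 182, 186, 199, 175, 184, 202, 208, 206, 126, 45, 46, 45, 40, 48, 245, 248, 55, 49, 44, 41, 40, 43, 44, 44, 33, 49, 49, 72, 71, 71, 70, 69, 70, 68, 68]
200 [63, 55, 53, 51, 49, 49, 46, 47, 36, 35, 44, 45, 45, 46, 46, 47, 43, 193, 251, 78, 33, 47, 46, 45, 45, 47, 44, 46, 43, 45, 47, 44, 46, 52, 62, 59, 58, 71, 80, 79, 55, 49, 45, 41, 43, 42, 46, 43, 42, 186, 251, 81, 48, 51, 46, 44, 41, 45, 42, 32, 54, 53, 72, 71, 70, 69, 72, 74, 74, 74]
```

>>> move_arm --rows '[{"twist": [0,0,0],"xyz": [0,0.1,0.8],"hand": 90},{"twist": [0,0,0],"xyz": [0,0,0.9],"hand": 90},{"twist": [0,0,0],"xyz": [0,0,0.9],"hand": 90},{"twist": [0,0,0],"xyz": [0,0,0.9],"hand": 90},{"twist": [0,0,0],"xyz": [0,0,0.9],"hand": 90},{"twist": [0,0,0],"xyz": [0,0,0.5],"hand": 90},{"twist": [0,0,0],"xyz": [0,0,0.3],"hand": 90},{"twist": [0,0,0],"xyz": [0,0,0.2],"hand": 90},{"twist": [0,0,0],"xyz": [0,0,0],"hand": 90}]'

```text
time: 4.25
position: [0.4811, -0.2925, 0.0037]
orientation: [[-0.263, 0.965, -0.0], [0.965, 0.263, 0.0], [0.0, -0.0, -1.0]]
ft_force: [0.4, -0.0, -0.1]
opening: 0.09
grip_force: 0.0
```

>>> move_arm --rows '[{"twist": [0,0,0],"xyz": [0,0,0],"hand": 50},{"twist": [0,0,0],"xyz": [0,0,0],"hand": 50},{"twist": [0,0,0],"xyz": [0,0,0],"hand": 50},{"twist": [0,0,0],"xyz": [0,0,0],"hand": 50},{"twist": [0,0,0],"xyz": [0,0,0],"hand": 50},{"twist": [0,0,0],"xyz": [0,0,0],"hand": 50},{"twist": [0,0,0],"xyz": [0,0,0],"hand": 50},{"twist": [0,0,0],"xyz": [0,0,0],"hand": 50}]' --force 18

```text
time: 5.05
position: [0.4812, -0.2926, 0.0043]
orientation: [[-0.264, 0.965, 0.0], [0.965, 0.264, -0.0], [-0.0, 0.0, -1.0]]
ft_force: [-1.6, 0.6, 6.7]
opening: 0.0602
grip_force: 17.8
```

>>> move_arm --rows '[{"twist": [0,0,0],"xyz": [0,0,-0.3],"hand": 50},{"twist": [0,0,0],"xyz": [0,0,-0.7],"hand": 50},{"twist": [0,0,0],"xyz": [0,0,-0.9],"hand": 50},{"twist": [0,0,0],"xyz": [0,0,-0.9],"hand": 50},{"twist": [0,0,0],"xyz": [0,0,-0.9],"hand": 50},{"twist": [0,0,0],"xyz": [0,0,-0.9],"hand": 50},{"twist": [0,0,0],"xyz": [0,0,-0.6],"hand": 50},{"twist": [0,0,0],"xyz": [0,0,0],"hand": 50}]'

```text
time: 5.85
position: [0.4821, -0.2932, 0.1627]
orientation: [[-0.264, 0.965, 0.003], [0.965, 0.264, -0.003], [-0.003, 0.003, -1.0]]
ft_force: [-0.3, 0.7, -2.5]
opening: 0.0603
grip_force: 17.8
```

>>> move_arm --rows '[{"twist": [0,0,0],"xyz": [0.5,0.25,0],"hand": 50},{"twist": [0,0,0],"xyz": [0.96,0.5,0],"hand": 50},{"twist": [0,0,0],"xyz": [0.96,0.5,0],"hand": 50},{"twist": [0,0,0],"xyz": [0.96,0.5,0],"hand": 50},{"twist": [0,0,0],"xyz": [0.96,0.5,0],"hand": 50},{"twist": [0,0,0],"xyz": [0.96,0.5,0],"hand": 50},{"twist": [0,0,0],"xyz": [0.96,0.5,0],"hand": 50},{"twist": [0,0,0],"xyz": [0.96,0.5,0],"hand": 50},{"twist": [0,0,0],"xyz": [0.96,0.5,0],"hand": 50},{"twist": [0,0,0],"xyz": [0.96,0.5,0],"hand": 50},{"twist": [0,0,0],"xyz": [0.96,0.5,0],"hand": 50},{"twist": [0,0,0],"xyz": [0.96,0.5,0],"hand": 50},{"twist": [0,0,0],"xyz": [0.96,0.5,0],"hand": 50},{"twist": [0,0,0],"xyz": [0.96,0.5,0],"hand": 50},{"twist": [0,0,0],"xyz": [0.5,0.25,0],"hand": 50},{"twist": [0,0,0.83],"xyz": [0,0,0],"hand": 50},{"twist": [0,0,0.83],"xyz": [0,0,0],"hand": 50},{"twist": [0,0,0],"xyz": [0,0,0],"hand": 50}]'

```text
time: 7.65
position: [0.5762, 0.1531, 0.159]
orientation: [[-0.091, 0.996, -0.002], [0.996, 0.091, -0.0], [-0.0, -0.002, -1.0]]
ft_force: [-0.0, 0.4, -2.2]
opening: 0.0604
grip_force: 17.8
```

```bash
python3 - <<'E'
from h import *
import pickle
s=snap('wrist','w2.png');pickle.dump(s,open('w2.pkl','wb'))
o=arm.get_obs();R=np.array(o['orientation']);print(o['position'],np.degrees(np.arctan2(R[1,0],R[0,0])),R[:,2],o['time'],o['ft_force'])
E
```

```text
[0.57633194 0.15293652 0.15917613] 95.43135722393468 [-1.45859529e-03 -2.74812678e-04 -9.99998898e-01] 7.7 [-0.82256077 -0.13174733 -1.81957728]
```

View pics/w2.png

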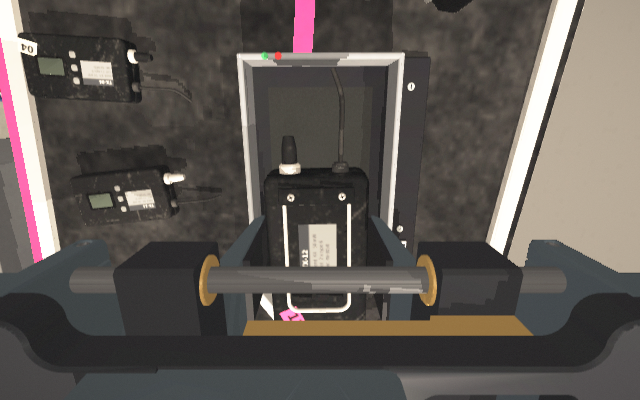

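The pack is held straight above the tray. The back wall's outer top corners are at (238,54) and (405,52), and the pack's front edge is at row 170.

```bash
python3 - <<'E'
from h import *
import pickle
s=pickle.load(open('w2.pkl','rb'))
a=np.radians(95.4);X=np.array([np.cos(a),np.sin(a)]);Y=np.array([-X[1],X[0]]);O=np.array([.576,.166])
for n,p,z in [('outTL',(238,54),.046),('outTR',(405,52),.046),('inTL',(249,66),.046),('inTR',(397,66),.046),('packFL',(265,176),.175),('packFR',(368,176),.175),('aer',(334,68),.165)]:
    q=plane(s,*p,z);d=q[:2]-O;print(n,(q*1e3).round(1),'tray',round(d@X*1e3,1),round(d@Y*1e3,1))
E
```

```text
outTL [492.5 277.7  46. ] tray 119.0 72.6
outTR [641.7 292.9  46. ] tray 120.2 -77.4
inTL [502.6 268.6  46. ] tray 109.1 63.4
inTR [636.5 280.8  46. ] tray 108.6 -71.1
packFL [543.  197.3 175. ] tray 34.2 29.9
packFR [599.5 202.5 175. ] tray 34.1 -26.8
aer [575.4 256.8 165. ] tray 90.4 -7.9
```

>>> move_arm --rows '[{"twist": [0,0,0],"xyz": [0,0.1,0.4],"hand": 50},{"twist": [0,0,0],"xyz": [0,0,0.8],"hand": 50},{"twist": [0,0,0],"xyz": [0,0,0.8],"hand": 50},{"twist": [0,0,0],"xyz": [0,0,0.8],"hand": 50},{"twist": [0,0,0],"xyz": [0,0,0.7],"hand": 50},{"twist": [0,0,0],"xyz": [0,0,0.5],"hand": 50},{"twist": [0,0,0],"xyz": [0,0,0.4],"hand": 50},{"twist": [0,0,0],"xyz": [0,0,0.2],"hand": 50},{"twist": [0,0,0],"xyz": [0,0,0.1],"hand": 50},{"twist": [0,0,0],"xyz": [0,0,0],"hand": 50},{"twist": [0,0,0],"xyz": [0,0,0],"hand": 50}]'

```text
time: 8.8
position: [0.5805, 0.1533, 0.0195]
orientation: [[-0.093, 0.996, 0.001], [0.996, 0.093, 0.0], [0.0, 0.001, -1.0]]
ft_force: [0.4, 0.3, -0.9]
opening: 0.0604
grip_force: 17.8
```

>>> move_arm --rows '[{"twist": [0,0,0],"xyz": [0,0,0.1],"hand": 50},{"twist": [0,0,0],"xyz": [0,0,0.08],"hand": 50},{"twist": [0,0,0],"xyz": [0,0,0.05],"hand": 50},{"twist": [0,0,0],"xyz": [0,0,0.03],"hand": 50},{"twist": [0,0,0],"xyz": [0,0,0],"hand": 50}]'

```text
time: 9.3
position: [0.58, 0.1532, 0.011]
orientation: [[-0.093, 0.996, -0.0], [0.996, 0.093, -0.0], [-0.0, -0.0, -1.0]]
ft_force: [-0.3, 0.5, -1.6]
opening: 0.0599
grip_force: 17.8
```

>>> move_arm --rows '[{"twist": [0,0,0],"xyz": [0,0,0.02],"hand": 50},{"twist": [0,0,0],"xyz": [0,0,0.02],"hand": 50},{"twist": [0,0,0],"xyz": [0,0,0],"hand": 50}]'

```text
time: 9.6
position: [0.5801, 0.1532, 0.0103]
orientation: [[-0.093, 0.996, 0.0], [0.996, 0.093, 0.0], [-0.0, 0.0, -1.0]]
ft_force: [-1.9, 0.8, 4.8]
opening: 0.0603
grip_force: 17.8
```

>>> move_arm --rows '[{"twist": [0,0,0],"xyz": [0,0,0],"hand": 64},{"twist": [0,0,0],"xyz": [0,0,0],"hand": 68},{"twist": [0,0,0],"xyz": [0,0,0],"hand": 74},{"twist": [0,0,0],"xyz": [0,0,0],"hand": 78},{"twist": [0,0,0],"xyz": [0,0,0],"hand": 78},{"twist": [0,0,0],"xyz": [0,0,-0.3],"hand": 78},{"twist": [0,0,0],"xyz": [0,0,-0.8],"hand": 78},{"twist": [0,0,0],"xyz": [0,0,-0.9],"hand": 78},{"twist": [0,0,0],"xyz": [0,0,-0.9],"hand": 78},{"twist": [0,0,0],"xyz": [0,0,-0.9],"hand": 78},{"twist": [0,0,0],"xyz": [0,0,-0.9],"hand": 78},{"twist": [0,0,0],"xyz": [0,0,-0.9],"hand": 78},{"twist": [0,0,0],"xyz": [0,0,0],"hand": 78}]'

```text
time: 10.9
position: [0.5818, 0.1536, 0.1822]
orientation: [[-0.093, 0.996, 0.006], [0.996, 0.093, 0.001], [0.0, 0.006, -1.0]]
ft_force: [-0.7, -0.5, -1.3]
opening: 0.0779
grip_force: 0.0
```

```bash
python3 - <<'E'
from h import *
import pickle
D=pickle.load(open('s1.pkl','rb'));T=D['top'];S=D['side']
print('bottle base via side',plane(S,405,243,0).round(3),'tip pump tri',tri(T,(391,118),S,(410,192)),'body centre mid',plane(T,385,135,.06).round(3))
s=snap('wrist');t=snap('top')
f=lambda i,x,y,w,h,k:cv2.resize(i[y:y+h,x:x+w,::-1],None,fx=k,fy=k,interpolation=cv2.INTER_CUBIC)
cv2.imwrite('pics/c3.png',np.vstack([s['img'][:340,:,::-1],f(t['img'],165,110,256,104,2.5)]))
o=arm.get_obs();print(o['position'],o['time'],o['ft_force'])
E
```

```text
bottle base via side [ 0.706 -0.185  0.   ] tip pump tri (array([ 0.70762119, -0.16791077,  0.13579485]), np.float64(0.005384988423246873)) body centre mid [ 0.697 -0.165  0.06 ]
[0.58020716 0.15327082 0.17869611] 11.0 [ 0.47716821  0.22797035 -0.50430637]
```

View pics/c3.png

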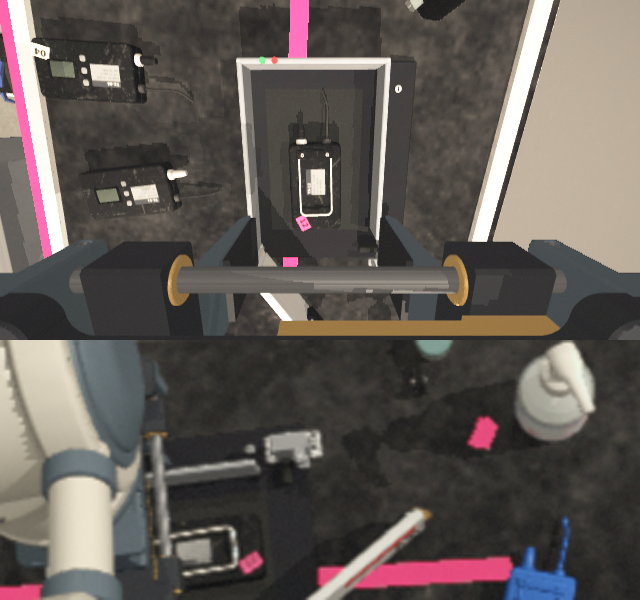

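Pack lies face up in the tray, aerial towards the back wall, tag visible at (304,224). The gate is still open. I'll turn the tool 90° so its body keeps clear of the bottle.

```bash
cat >> h.py <<'E'
a=np.radians(95.4);X=np.array([np.cos(a),np.sin(a)]);Y=np.array([-X[1],X[0]]);O=np.array([.578,.167])
def tray(p): d=np.array(p)[:2]-O;return np.array([d@X,d@Y])*1e3
def cen(th,r=120,hx=13.5,hy=16):
    c,s=np.cos(th),np.sin(th)
    return np.array([-106,70])+r*np.array([-s,-c])+5*np.array([-c,s])+[-hx,hy]
E
python3 - <<'E'
from h import *
print(tray(arm.get_obs()['position']))
p=tray(arm.get_obs()['position'])
for t in (1.2,.98,.9,.8,.7,.6,.5,.4,.3,.2,.1,0,-.1):
    q=cen(t);print(t,q.round(1),'tool units dx,dy',(-(q-p)[::-1]/30).round(2));p=q
E
```

```text
[-13.87596402  -0.90533087]
1.2 [-233.2   47.2] tool units dx,dy [-1.6   7.31]
0.98 [-221.9   23.3] tool units dx,dy [ 0.8  -0.37]
0.9 [-216.6   15.3] tool units dx,dy [ 0.27 -0.18]
0.8 [-209.1    6. ] tool units dx,dy [ 0.31 -0.25]
0.7 [-200.6   -2.6] tool units dx,dy [ 0.28 -0.28]
0.6 [-191.4  -10.2] tool units dx,dy [ 0.26 -0.31]
0.5 [-181.4  -16.9] tool units dx,dy [ 0.22 -0.33]
0.4 [-170.8  -22.6] tool units dx,dy [ 0.19 -0.35]
0.3 [-159.7  -27.2] tool units dx,dy [ 0.15 -0.37]
0.2 [-148.2  -30.6] tool units dx,dy [ 0.12 -0.38]
0.1 [-136.5  -32.9] tool units dx,dy [ 0.08 -0.39]
0 [-124.5  -34. ] tool units dx,dy [ 0.04 -0.4 ]
-0.1 [-112.5  -33.9] tool units dx,dy [-0.  -0.4]
```

>>> move_arm --rows '[{"twist": [0,0,1],"xyz": [0,0,0],"hand": 30},{"twist": [0,0,1],"xyz": [0,0,0],"hand": 0},{"twist": [0,0,1],"xyz": [0,0,0],"hand": 0},{"twist": [0,0,1],"xyz": [0,0,0],"hand": 0},{"twist": [0,0,1],"xyz": [0,0,0],"hand": 0},{"twist": [0,0,1],"xyz": [0,0,0],"hand": 0},{"twist": [0,0,1],"xyz": [0,0,0],"hand": 0},{"twist": [0,0,1],"xyz": [0,0,0],"hand": 0},{"twist": [0,0,1],"xyz": [0,0,0],"hand": 0},{"twist": [0,0,1],"xyz": [0,0,0],"hand": 0},{"twist": [0,0,1],"xyz": [0,0,0],"hand": 0},{"twist": [0,0,1],"xyz": [0,0,0],"hand": 0},{"twist": [0,0,1],"xyz": [0,0,0],"hand": 0},{"twist": [0,0,1],"xyz": [0,0,0],"hand": 0},{"twist": [0,0,1],"xyz": [0,0,0],"hand": 0},{"twist": [0,0,0],"xyz": [0,0,0],"hand": 0}]'

```text
time: 12.6
position: [0.5794, 0.1531, 0.1769]
orientation: [[0.996, 0.091, -0.002], [0.091, -0.996, -0.0], [-0.002, 0.0, -1.0]]
ft_force: [0.4, 0.7, 0.6]
opening: 0.0007
grip_force: 0.0
```

>>> move_arm --rows '[{"twist": [0,0,0],"xyz": [-0.11,0.88,0],"hand": 0},{"twist": [0,0,0],"xyz": [-0.11,0.88,0],"hand": 0},{"twist": [0,0,0],"xyz": [-0.11,0.88,0],"hand": 0},{"twist": [0,0,0],"xyz": [-0.11,0.88,0],"hand": 0},{"twist": [0,0,0],"xyz": [-0.11,0.88,0],"hand": 0},{"twist": [0,0,0],"xyz": [-0.11,0.88,0],"hand": 0},{"twist": [0,0,0],"xyz": [-0.11,0.88,0],"hand": 0},{"twist": [0,0,0],"xyz": [-0.11,0.88,0],"hand": 0},{"twist": [0,0,0],"xyz": [-0.11,0.88,0],"hand": 0},{"twist": [0,0,0],"xyz": [0,0,0.7],"hand": 0},{"twist": [0,0,0],"xyz": [0,0,0.9],"hand": 0},{"twist": [0,0,0],"xyz": [0,0,0.9],"hand": 0},{"twist": [0,0,0],"xyz": [0,0,0.9],"hand": 0},{"twist": [0,0,0],"xyz": [0,0,0.6],"hand": 0},{"twist": [0,0,0],"xyz": [0,0,0],"hand": 0},{"twist": [0,0,0],"xyz": [0,0,0],"hand": 0}]'

```text
time: 14.2
position: [0.5723, -0.086, 0.0579]
orientation: [[0.996, 0.095, -0.001], [0.095, -0.996, 0.0], [-0.001, -0.0, -1.0]]
ft_force: [0.9, -0.3, -0.0]
opening: 0.0005
grip_force: 0.0
```

```bash
python3 - <<'E'
from h import *
s=snap('side','s4.png');t=snap('top')
f=lambda i,x,y,w,h,k:cv2.resize(i[y:y+h,x:x+w,::-1],None,fx=k,fy=k,interpolation=cv2.INTER_CUBIC)
cv2.imwrite('pics/c4.png',np.vstack([f(s['img'],250,110,200,100,4),f(t['img'],170,130,200,75,4)]))
o=arm.get_obs();print(o['position'],tray(o['position']),o['ft_force'])
E
```

```text
[ 0.573138   -0.08621808  0.05886432] [-251.63673522   28.67034612] [-0.25234011 -0.44684023  0.03810786]
```

View pics/c4.png

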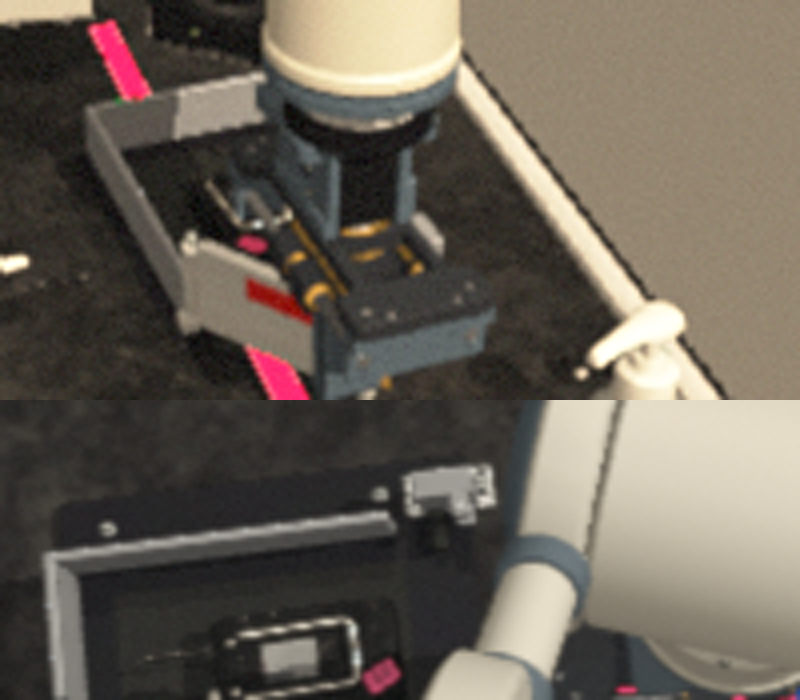

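The finger block stands outside the gate, past the red strip, and the bottle is well clear. Now I'll make contact slowly.

>>> move_arm --rows '[{"twist": [0,0,0],"xyz": [0.02,-0.1,0.1],"hand": 0},{"twist": [0,0,0],"xyz": [0.02,-0.1,0.1],"hand": 0},{"twist": [0,0,0],"xyz": [0.02,-0.1,0],"hand": 0},{"twist": [0,0,0],"xyz": [0.02,-0.1,0],"hand": 0},{"twist": [0,0,0],"xyz": [0.02,-0.1,0],"hand": 0},{"twist": [0,0,0],"xyz": [0.02,-0.1,0],"hand": 0},{"twist": [0,0,0],"xyz": [0.02,-0.1,0],"hand": 0},{"twist": [0,0,0],"xyz": [0.02,-0.1,0],"hand": 0},{"twist": [0,0,0],"xyz": [0.02,-0.1,0],"hand": 0},{"twist": [0,0,0],"xyz": [0.02,-0.1,0],"hand": 0}]'

```text
time: 15.3
position: [0.5758, -0.0554, 0.0519]
orientation: [[0.996, 0.093, -0.0], [0.093, -0.996, 0.0], [-0.0, -0.0, -1.0]]
ft_force: [-0.7, 0.5, -0.1]
opening: 0.0002
grip_force: 0.0
```

>>> move_arm --rows '[{"twist": [0,0,0],"xyz": [0.13,-0.09,0],"hand": 0},{"twist": [0,0,0],"xyz": [0.13,-0.09,0],"hand": 0},{"twist": [0,0,0],"xyz": [0.15,-0.12,0],"hand": 0},{"twist": [0,0,0],"xyz": [0.15,-0.12,0],"hand": 0},{"twist": [0,0,0],"xyz": [0.14,-0.14,0],"hand": 0},{"twist": [0,0,0],"xyz": [0.14,-0.14,0],"hand": 0}]'

```text
time: 15.9
position: [0.5994, -0.032, 0.0519]
orientation: [[0.996, 0.093, 0.0], [0.093, -0.996, -0.0], [0.0, 0.0, -1.0]]
ft_force: [-0.9, -0.9, 0.4]
opening: 0.0008
grip_force: 0.4
```

>>> move_arm --rows '[{"twist": [0,0,0],"xyz": [0.13,-0.15,0],"hand": 0},{"twist": [0,0,0],"xyz": [0.13,-0.16,0],"hand": 0},{"twist": [0,0,0],"xyz": [0.11,-0.17,0],"hand": 0},{"twist": [0,0,0],"xyz": [0.11,-0.16,0],"hand": 0},{"twist": [0,0,0],"xyz": [0.1,-0.17,0],"hand": 0},{"twist": [0,0,0],"xyz": [0.09,-0.18,0],"hand": 0},{"twist": [0,0,0],"xyz": [0.08,-0.18,0],"hand": 0},{"twist": [0,0,0],"xyz": [0.07,-0.19,0],"hand": 0},{"twist": [0,0,0],"xyz": [0,0,0],"hand": 0}]'

```text
time: 16.8
position: [0.6197, 0.0113, 0.0519]
orientation: [[0.996, 0.093, -0.0], [0.093, -0.996, 0.0], [-0.0, -0.0, -1.0]]
ft_force: [-0.6, -0.8, 0.5]
opening: 0.0008
grip_force: 0.1
```

```bash
python3 - <<'E'
from h import *
w=snap('wrist');s=snap('side')
f=lambda i,x,y,w,h,k:cv2.resize(i[y:y+h,x:x+w,::-1],None,fx=k,fy=k,interpolation=cv2.INTER_CUBIC)
cv2.imwrite('pics/c5.png',np.vstack([w['img'][:300,:,::-1],f(s['img'],240,110,213,97,3.0047)[:290,:640]]))
o=arm.get_obs();print(o['position'],tray(o['position']),o['ft_force'])
E
```

```text
[0.61950299 0.01065902 0.05187729] [-159.55290977  -26.6058104 ] [ 0.73789588 -0.22917923  0.58846332]
```

View pics/c5.png

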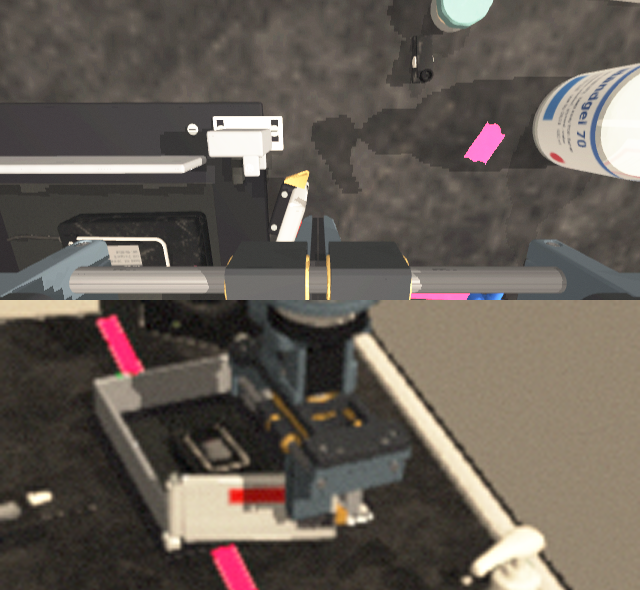

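The wrist view shows the gate at about 0.3 rad, with the brass tongue at (297,180) nearing the keeper at (245,145). From here I go in fine steps and watch the force.

>>> move_arm --rows '[{"twist": [0,0,0],"xyz": [0.04,-0.07,0],"hand": 0},{"twist": [0,0,0],"xyz": [0.04,-0.07,0],"hand": 0},{"twist": [0,0,0],"xyz": [0.04,-0.07,0],"hand": 0},{"twist": [0,0,0],"xyz": [0.04,-0.07,0],"hand": 0},{"twist": [0,0,0],"xyz": [0.04,-0.07,0],"hand": 0}]'

```text
time: 17.4
position: [0.6247, 0.0217, 0.0519]
orientation: [[0.996, 0.093, -0.0], [0.093, -0.996, -0.0], [-0.0, 0.0, -1.0]]
ft_force: [-0.6, -0.7, 0.5]
opening: 0.0005
grip_force: 0.4
```

>>> move_arm --rows '[{"twist": [0,0,0],"xyz": [0.01,-0.05,0],"hand": 0},{"twist": [0,0,0],"xyz": [0.01,-0.05,0],"hand": 0},{"twist": [0,0,0],"xyz": [0,0,0],"hand": 0}]'

```text
time: 17.7
position: [0.6251, 0.0248, 0.052]
orientation: [[0.996, 0.093, 0.0], [0.093, -0.996, 0.0], [0.0, -0.0, -1.0]]
ft_force: [0.4, -0.6, 0.6]
opening: 0.0006
grip_force: 0.2
```

>>> move_arm --rows '[{"twist": [0,0,0],"xyz": [0.01,-0.05,0],"hand": 0},{"twist": [0,0,0],"xyz": [0.01,-0.05,0],"hand": 0},{"twist": [0,0,0],"xyz": [0,0,0],"hand": 0}]'

```text
time: 18.0
position: [0.6253, 0.0278, 0.0519]
orientation: [[0.996, 0.093, 0.0], [0.093, -0.996, 0.0], [0.0, -0.0, -1.0]]
ft_force: [-0.2, -1.4, -0.1]
opening: 0.0005
grip_force: 0.2
```

>>> move_arm --rows '[{"twist": [0,0,0],"xyz": [0,-0.05,0],"hand": 0},{"twist": [0,0,0],"xyz": [0,-0.05,0],"hand": 0},{"twist": [0,0,0],"xyz": [0,0,0],"hand": 0}]'

```text
time: 18.3
position: [0.6249, 0.0308, 0.0519]
orientation: [[0.996, 0.093, -0.0], [0.093, -0.996, 0.0], [-0.0, -0.0, -1.0]]
ft_force: [-0.4, -0.2, 0.1]
opening: 0.0004
grip_force: 0.2
```

>>> move_arm --rows '[{"twist": [0,0,0],"xyz": [0,-0.03,0],"hand": 0},{"twist": [0,0,0],"xyz": [0,-0.03,0],"hand": 0},{"twist": [0,0,0],"xyz": [0,0,0],"hand": 0}]'

```text
time: 18.6
position: [0.6248, 0.0325, 0.0519]
orientation: [[0.996, 0.093, -0.0], [0.093, -0.996, 0.0], [-0.0, -0.0, -1.0]]
ft_force: [-0.3, -0.6, -0.3]
opening: 0.0003
grip_force: 0.3
```

>>> move_arm --rows '[{"twist": [0,0,0],"xyz": [0,-0.03,0],"hand": 0},{"twist": [0,0,0],"xyz": [0,-0.03,0],"hand": 0},{"twist": [0,0,0],"xyz": [0,0,0],"hand": 0}]'

```text
time: 18.9
position: [0.6246, 0.0343, 0.0519]
orientation: [[0.996, 0.093, -0.0], [0.093, -0.996, 0.0], [-0.0, -0.0, -1.0]]
ft_force: [0.6, -0.7, 0.0]
opening: 0.0003
grip_force: 0.3
```

>>> move_arm --rows '[{"twist": [0,0,0],"xyz": [0,-0.03,0],"hand": 0},{"twist": [0,0,0],"xyz": [0,-0.03,0],"hand": 0},{"twist": [0,0,0],"xyz": [0,0,0],"hand": 0}]'

```text
time: 19.2
position: [0.6247, 0.0357, 0.052]
orientation: [[0.996, 0.093, 0.0], [0.093, -0.996, -0.0], [0.0, 0.0, -1.0]]
ft_force: [1.8, -4.9, 0.8]
opening: 0.0005
grip_force: 2.1
```

>>> move_arm --rows '[{"twist": [0,0,0],"xyz": [0,-0.03,0],"hand": 0},{"twist": [0,0,0],"xyz": [0,-0.03,0],"hand": 0},{"twist": [0,0,0],"xyz": [0,0,0],"hand": 0}]'

```text
time: 19.5
position: [0.6247, 0.0374, 0.052]
orientation: [[0.996, 0.093, 0.001], [0.093, -0.996, -0.001], [0.001, 0.001, -1.0]]
ft_force: [1.6, -5.5, -0.8]
opening: 0.0005
grip_force: 2.6
```

>>> move_arm --rows '[{"twist": [0,0,0],"xyz": [0,-0.03,0],"hand": 0},{"twist": [0,0,0],"xyz": [0,-0.03,0],"hand": 0},{"twist": [0,0,0],"xyz": [0,0,0],"hand": 0}]'

```text
time: 19.8
position: [0.6247, 0.0391, 0.052]
orientation: [[0.996, 0.093, 0.001], [0.093, -0.996, -0.001], [0.001, 0.001, -1.0]]
ft_force: [3.2, -5.8, -1.7]
opening: 0.0007
grip_force: 3.0
```

The tongue has met the strike at about 5–6 N. I'll keep going in 1 mm steps.

>>> move_arm --rows '[{"twist": [0,0,0],"xyz": [0,-0.03,0],"hand": 0},{"twist": [0,0,0],"xyz": [0,-0.03,0],"hand": 0},{"twist": [0,0,0],"xyz": [0,0,0],"hand": 0}]'

```text
time: 20.1
position: [0.6241, 0.0414, 0.052]
orientation: [[0.996, 0.093, 0.0], [0.093, -0.996, 0.0], [0.0, -0.0, -1.0]]
ft_force: [1.0, -1.7, 0.8]
opening: 0.0007
grip_force: 0.9
```

>>> move_arm --rows '[{"twist": [0,0,0],"xyz": [0,-0.03,0],"hand": 0},{"twist": [0,0,0],"xyz": [0,0,0],"hand": 0}]'

```text
time: 20.3
position: [0.6235, 0.0425, 0.0518]
orientation: [[0.996, 0.093, -0.001], [0.093, -0.996, 0.0], [-0.001, -0.0, -1.0]]
ft_force: [0.2, 0.2, 1.1]
opening: 0.0007
grip_force: 0.0
```

>>> move_arm --rows '[{"twist": [0,0,0],"xyz": [0,-0.03,0],"hand": 0},{"twist": [0,0,0],"xyz": [0,0,0],"hand": 0}]'

```text
time: 20.5
position: [0.6236, 0.0433, 0.0518]
orientation: [[0.996, 0.093, -0.0], [0.093, -0.996, 0.0], [-0.0, -0.0, -1.0]]
ft_force: [-0.3, 0.8, -0.6]
opening: 0.0001
grip_force: 0.0
```

>>> move_arm --rows '[{"twist": [0,0,0],"xyz": [0,-0.03,0],"hand": 0},{"twist": [0,0,0],"xyz": [0,0,0],"hand": 0}]'

```text
time: 20.7
position: [0.6236, 0.0441, 0.0519]
orientation: [[0.996, 0.093, -0.0], [0.093, -0.996, 0.0], [-0.0, -0.0, -1.0]]
ft_force: [0.3, 0.2, -0.4]
opening: 0.0004
grip_force: 0.1
```

It has gone slack, so the tongue is probably over. I'll press on gently to the rubber stop.

>>> move_arm --rows '[{"twist": [0,0,0],"xyz": [0,-0.03,0],"hand": 0},{"twist": [0,0,0],"xyz": [0,0,0],"hand": 0}]'

```text
time: 20.9
position: [0.6236, 0.0449, 0.0519]
orientation: [[0.996, 0.093, -0.0], [0.093, -0.996, -0.0], [-0.0, 0.0, -1.0]]
ft_force: [0.0, -0.7, 1.2]
opening: 0.0003
grip_force: 0.3
```

>>> move_arm --rows '[{"twist": [0,0,0],"xyz": [0,-0.03,0],"hand": 0},{"twist": [0,0,0],"xyz": [0,0,0],"hand": 0}]'

```text
time: 21.1
position: [0.6236, 0.0458, 0.0519]
orientation: [[0.996, 0.093, 0.0], [0.093, -0.996, -0.0], [0.0, 0.0, -1.0]]
ft_force: [-0.5, -1.9, -0.8]
opening: 0.0004
grip_force: 0.8
```

>>> move_arm --rows '[{"twist": [0,0,0],"xyz": [0,-0.03,0],"hand": 0},{"twist": [0,0,0],"xyz": [0,0,0],"hand": 0}]'

```text
time: 21.3
position: [0.6236, 0.0461, 0.0519]
orientation: [[0.996, 0.093, 0.0], [0.093, -0.996, -0.001], [0.0, 0.001, -1.0]]
ft_force: [1.1, -7.2, -0.7]
opening: 0.0001
grip_force: 3.5
```

>>> move_arm --rows '[{"twist": [0,0,0],"xyz": [0,-0.015,0],"hand": 0},{"twist": [0,0,0],"xyz": [0,0,0],"hand": 0},{"twist": [0,0,0],"xyz": [0,0,0],"hand": 0}]'

```text
time: 21.6
position: [0.6236, 0.0462, 0.0519]
orientation: [[0.996, 0.093, 0.0], [0.093, -0.996, -0.001], [0.0, 0.001, -1.0]]
ft_force: [0.4, -10.4, -1.1]
opening: 0.0004
grip_force: 4.8
```

>>> move_arm --rows '[{"twist": [0,0,0],"xyz": [0,-0.01,0],"hand": 0},{"twist": [0,0,0],"xyz": [0,0,0],"hand": 0}]'

```text
time: 21.8
position: [0.6236, 0.0463, 0.0519]
orientation: [[0.996, 0.093, 0.0], [0.093, -0.996, -0.001], [0.0, 0.002, -1.0]]
ft_force: [1.8, -12.3, -0.9]
opening: 0.0005
grip_force: 5.9
```

>>> move_arm --rows '[{"twist": [0,0,0],"xyz": [0,0.05,0],"hand": 0},{"twist": [0,0,0],"xyz": [0,0.1,0],"hand": 0},{"twist": [0,0,0],"xyz": [0,0.2,0],"hand": 0},{"twist": [0,0,0],"xyz": [0,0.4,0],"hand": 0},{"twist": [0,0,0],"xyz": [0,0.6,0],"hand": 0},{"twist": [0,0,0],"xyz": [0,0.6,0],"hand": 0},{"twist": [0,0,0],"xyz": [-0.3,0,-0.8],"hand": 0},{"twist": [0,0,0],"xyz": [-0.9,0,-0.9],"hand": 0},{"twist": [0,0,0],"xyz": [-0.9,0,-0.9],"hand": 0},{"twist": [0,0,0],"xyz": [-0.9,0,-0.9],"hand": 0},{"twist": [0,0,0],"xyz": [-0.9,0,-0.5],"hand": 0},{"twist": [0,0,0],"xyz": [-0.9,0,0],"hand": 0},{"twist": [0,0,0],"xyz": [0,0,0],"hand": 0}]'

```text
time: 23.1
position: [0.4825, -0.0253, 0.1724]
orientation: [[0.996, 0.092, -0.001], [0.092, -0.996, -0.0], [-0.001, -0.0, -1.0]]
ft_force: [-0.2, -0.9, -0.2]
opening: 0.0009
grip_force: 0.0
```

```bash
python3 - <<'E'
from h import *
w=snap('wrist');s=snap('side')
f=lambda i,x,y,w,h,k:cv2.resize(i[y:y+h,x:x+w,::-1],None,fx=k,fy=k,interpolation=cv2.INTER_CUBIC)
cv2.imwrite('pics/c6.png',np.vstack([w['img'][:300,:,::-1],f(s['img'],240,110,213,97,3.0047)[:290,:640]]))
o=arm.get_obs();print(o['position'],tray(o['position']),o['ft_force'])
E
```

```text
[ 0.48566101 -0.02519805  0.17224943] [-182.6551996   110.01661632] [-0.71119642 -0.01226952 -0.49739433]
```

View pics/c6.png

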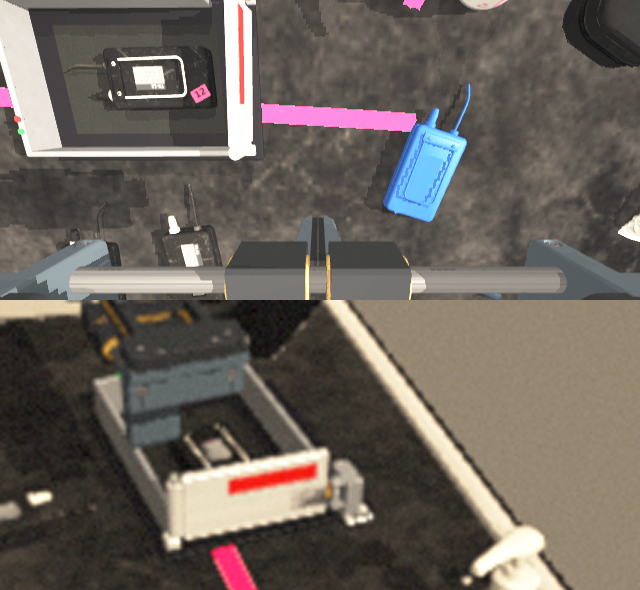

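With the arm clear, the gate stands shut across the front, from the hinge at wrist (240,150) to the keeper at side crop (345,490). The pack lies face up in the tray with its tag at (200,93). I'm handing it in.

```bash
python3 -c "
from rig import arm
print(arm.sign_off())"
```

```text
the job is handed in; nothing more can be done
None
```

The pink-tagged pack lies face up in the tray with its aerial towards the back wall, and the gate stayed shut after release (highest push force read 12.3 N); I handed it in at about 23 s.

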